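# Load a row of capacitors into a drive's capacitor bay

## Robot

A 6-joint arm with a two-finger parallel gripper is mounted at the origin on the work surface. World frame = base frame: x ahead of the robot, y to its left, z up, the work surface at z = 0. Lengths are in mm, angles in rad, forces in N, time in s.
With the tool pointing down it reaches from about 275 to 1000 mm from the base axis. Payload 8.4 kg.
Tool frame: the origin (TCP) lies on the front face of the gripper's body, between the roots of the fingers; the fingertips stand 73 mm ahead of it and the grasp point (between the pads) lies r.grip_point_offset ahead of it (r.grip_point_offset is the distance from the TCP to the grasp point, in mm); z points along the fingers, y is the direction in which the jaws open and shut (so a half turn about z gives the same grasp; the last joint's range is limited). The gripper opens to 85 mm and grips with 20 to 120 N. Pads are 22 mm wide; open, the fingers measure 114 mm over their backs; the gripper's body (76 mm by 85 mm) begins 54 mm behind the grasp point. The pads swing forward as they close: fully open they stand 13 mm farther back than shut.
Start: joints at [1.224, 0.353, 1.633, -0, 1.155, -0.002], TCP at [211.254, 588.218, 303.881] pointing down, gripper open.
Joint ranges: [-2.63, 2.63], [-0.92, 2.1], [0.06, 2.66], [-1.3, 4.44], [0, 2.69], [-3.02, 3.02]. Speed limits (rad/s): [2.22, 2.22, 2.79, 3.14, 3.14, 3.14].

## Interface

Orientations are given as [roll, pitch, yaw] about the fixed x, y, z axes, in that order (R = Rz(yaw) Ry(pitch) Rx(roll)).
In Python, from station import r gives the robot as it stands.
- The arm moves only by the tool send_rows, never from a script. Its argument "commands" is a list of rows, each a list of 5 numbers: the shift along the tool's x, y, z in m, then the turn about the tool's z in rad, then the opening, from 0 (shut) to 1 (fully open). A call has 1 to 10 rows; each row is the pose to reach, as a shift and turn from the pose commanded when the call began, along the tool's axes at that moment; what a row does not reach only later rows make up. A row lasts 1/12 s, in which the tool goes at most 41.7 mm and 7.16 degrees, less where a joint would pass 70% of its speed; a pose out of reach is approached as far as the arm can. A call with a gripper value outside its range is refused whole. The fingers move at their own pace and stop on an object; "grip_force" is the grip in N (left out, the last holds). Time passes only in rows, so rows that repeat a pose let the fingers close. It gives the time, the measured TCP pose, the force and the opening at its end, in the units of the state.
- r.read_state(): the state, without advancing time (a new reading comes with each control period).
- r.camera(name): name is "side" or "top"; returns a dict with "color" (384x512x3 uint8, red, green, blue), "depth" (384x512 float32, mm along the optical axis (not along the pixel's ray), 0 where there is no reading), "fov_y" (degrees; the focal length in pixels is half the picture's height over the tangent of half this angle, whatever the lens; pixels are square), "cx", "cy" (the principal point, pixels), "D" ([k1, k2, p1, p2, k3] as OpenCV has them; the pictures are not rectified), "xyz" and "attitude" of the camera in the world. Camera axes: x right, y down, z forward; pixel columns grow to the right and rows downward; lengths in mm; the calibration is good to about 2 mm. A picture is of the moment at which its call begins.
- r.close_job(): hands the job in, once; it reports no verdict.
The state is a dict: "time_s": time; "qpos": joint angles; "joint_vel": joint speeds; "tau": joint torques, N m; "ee_pos": TCP position; "ee_rot": TCP orientation; "wrist_force": force on the tool from outside, world axes, zero at the start; "ft_torque": the same for the moment, N m; "width": finger opening in mm.
Only numpy, scipy, OpenCV 4.12 (cv2) and the standard library are available. Lean on these libraries where they do the work, as an engineer would, in place of code of your own. Each camera call takes 0.05 s, during which the arm holds its last target.

## Task

Stand the spare capacitor squarely at the back of the row of four waiting in front of the drive's capacitor bay, before any of them goes in. Then push all five together, as one straight row, into the bay until the row is pressed against the sprung stop at its end with about 10 newtons on the stop (never 20), and let go, leaving the five snug, square and upright in the bay. Don't let the row buckle or a capacitor tip over, and leave the other parts lying around alone.

Things in the scene. Friction and masses are not known exactly. Their poses are not given: they have to be found in the camera images.
- chassis: Fixed grey plate on the bench, 72 mm wide (x), 470 mm long (y from -230 to +240 mm), 6 mm thick. Origin: at bench level on its centreline, at the mouth of the bay. Its +y is the pushing direction. From y = -220 mm to the mouth it is an open runway without walls. All slides on its top, z = 6 mm. A fan block (look only) stands beyond y = 240 mm.
- bay_mid (a point): Middle of the bay: on the plate's top, 96 mm inside the mouth, axes as the chassis. The bay (chassis y 0 to 202 mm) has two straight aluminium walls 47 mm apart inside, 4 mm thick, tops 14 mm above the plate; from y = -23 mm to 0 they flare out as a funnel about 67 mm wide.
- stop: Fixed dark steel stop housing 50 x 20 x 46 mm at the bay's end; origin: lower edge of its front, chassis y = 215 mm, on the plate. A screw in it carries a black rubber pad 36 x 36 mm, centred 24 mm above the plate. The screw is set differently each time: the pad's face stands anywhere from chassis y = 150 to 184 mm. This is not measured and must be felt.
- stop_front (a point): A point on the housing's front, 24 mm above the plate, behind the pad (it does not move with it). The pad is sprung, about 5 N per mm, 6 mm of travel; 20 N damages it. It pushes the row back 1 to 3 mm as you ease off. Besides its force, sliding the five over the plate takes about 2 to 6 N, and catching on the funnel or walls up to 15 N for a moment.
- cap1: Grey block capacitor, 44 mm (its x) by 28 mm (its y) by 52 mm high, rounded 1.5 mm, with two small brass terminals on top reaching 60 mm (22 mm apart along x), 70 to 140 g. Origin: centre of its underside. Front one of the waiting row (nearest the bay), about 45 mm before the mouth, width across the runway. The row is a bit ragged: gaps of 4 to 8 mm, a few mm off the centreline, a few degrees askew.
- cap2: Grey block capacitor, 44 mm (its x) by 28 mm (its y) by 52 mm high, rounded 1.5 mm, with two small brass terminals on top reaching 60 mm (22 mm apart along x), 70 to 140 g. Origin: centre of its underside. Second in the waiting row.
- cap3: Grey block capacitor, 44 mm (its x) by 28 mm (its y) by 52 mm high, rounded 1.5 mm, with two small brass terminals on top reaching 60 mm (22 mm apart along x), 70 to 140 g. Origin: centre of its underside. Third in the waiting row.
- cap4: Grey block capacitor, 44 mm (its x) by 28 mm (its y) by 52 mm high, rounded 1.5 mm, with two small brass terminals on top reaching 60 mm (22 mm apart along x), 70 to 140 g. Origin: centre of its underside. Fourth and rearmost in the waiting row, about 147 mm before the mouth.
- cap5: Grey block capacitor, 44 mm (its x) by 28 mm (its y) by 52 mm high, rounded 1.5 mm, with two small brass terminals on top reaching 60 mm (22 mm apart along x), 70 to 140 g. Origin: centre of its underside. The spare one, standing alone on the bench (z = 0) between the robot and the chassis, at any yaw up to 35 degrees.
- heatsink: Bystander: finned aluminium heatsink 50 x 40 x 30 mm on the bench; origin: centre of its underside.
- choke: Bystander: copper coloured ring, 48 mm across, 20 mm high, on the bench; origin: centre of its underside.
- screwdriver: Bystander: screwdriver with a black handle lying on the bench beyond the chassis; origin: near its middle, under it.

How it is judged:
By the outcome, as a careful person would: the job done as asked, in the order asked, and still so for the second after the job is handed in, with the robot touching nothing.
It also fails if it takes over 72 s, if anything falls off the work surface, if the arm or the gripper's body presses on something with over 40 N, if the wrist force passes 120 N, or if a joint passes its speed limit or range.

## Working session

There is one attempt and no reset: what is moved stays moved. The work goes in short steps, Python scripts to look and compute and a tool call to move; the robot and the scene stay as the last step left them, time stands still between calls to the robot, and variables do not carry over. Pictures are saved under pics/ and viewed, and the job is handed in when it is done.

Besides the shell and the picture viewer there is one more tool, called after "Emit:" as name([rows], argument=value, ...), one row to a line, values as JSON. send_rows: Moves the arm, as the interface text tells. Its arguments: {"type":"object","properties":{"commands":{"type":"array","items":{"type":"array","items":{"type":"number"}}},"grip_force":{"type":"number"}},"required":["commands"]}

```bash
ls; mkdir -p pics
cat > h.py <<'E'
import numpy as np, cv2
from scipy.spatial.transform import Rotation as R
def cam(c):
    H=c['color'].shape[0]; f=H/2/np.tan(np.radians(c['fov_y'])/2)
    K=np.array([[f,0,c['cx']],[0,f,c['cy']],[0,0,1.]])
    return K,np.array(c['D'],float),R.from_euler('xyz',c['attitude']).as_matrix(),np.array(c['xyz'],float)
def px2plane(c,uv,z):
    K,D,Rm,t=cam(c)
    p=cv2.undistortPoints(np.array(uv,float).reshape(-1,1,2),K,D).reshape(-1,2)
    d=np.c_[p,np.ones(len(p))]@Rm.T
    return t+d*((z-t[2])/d[:,2])[:,None]
def px2depth(c,uv):
    K,D,Rm,t=cam(c)
    uv=np.array(uv).reshape(-1,2)
    p=cv2.undistortPoints(uv.astype(float).reshape(-1,1,2),K,D).reshape(-1,2)
    z=c['depth'][uv[:,1].astype(int),uv[:,0].astype(int)]
    return t+(np.c_[p,np.ones(len(p))]*z[:,None])@Rm.T
def proj(c,P):
    K,D,Rm,t=cam(c)
    q=(np.array(P,float)-t)@Rm
    return cv2.projectPoints(q.reshape(-1,1,3),np.zeros(3),np.zeros(3),K,D)[0].reshape(-1,2)
E
python3 - <<'E'
from station import r
import cv2
s=r.read_state()
for k,v in s.items(): print(k,v)
print(r.grip_point_offset)
for n in('top','side'):
    c=r.camera(n); cv2.imwrite(f'pics/{n}0.png',cv2.resize(c['color'][...,::-1],(800,600),interpolation=cv2.INTER_CUBIC))
    print(n,c['fov_y'],c['cx'],c['cy'],c['D'],c['xyz'],c['attitude'])
    import pickle; pickle.dump(c,open(f'{n}0.pkl','wb'))
E
```

```text
pics
time_s 0.0
qpos [ 1.22359153e+00  3.53620081e-01  1.63412720e+00 -1.16817504e-05
  1.15517570e+00 -2.39427222e-03]
joint_vel [-0.00146658  0.00055103 -0.0010976  -0.00059475  0.00053565 -0.00039586]
tau [-8.92466360e-04 -6.05255055e+01 -3.42069376e+01 -4.95317988e-05
  9.25761822e-03 -8.30492240e-06]
ee_pos [211.13649501 587.86886653 303.18210358]
ee_rot [-3.14026231e+00  7.49577600e-06  2.79678686e+00]
wrist_force [-0.88727685  0.54033041 -1.24187522]
ft_torque [0.03066314 0.02790566 0.06277285]
width 85.5541537305659
53.900000000000006
top 45.27298047997354 256.8966601323401 194.36027689918305 [0.02665298 0.         0.         0.         0.        ] [ 539.53441205   28.74251686 1154.12012561] [-3.08794428 -0.00750814 -1.55268741]
side 42.068139596992786 260.30726193396026 187.57556024731582 [-0.02042918  0.          0.          0.          0.        ] [   8.54154688 -625.56955414  540.56236678] [-2.07070404  0.00478697 -0.73057261]
```

View pics/top0.png

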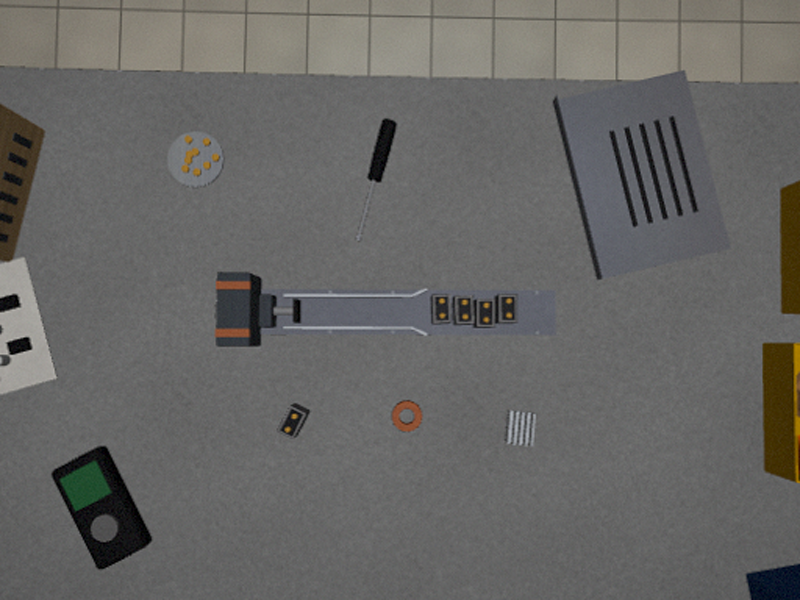

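View pics/side0.png

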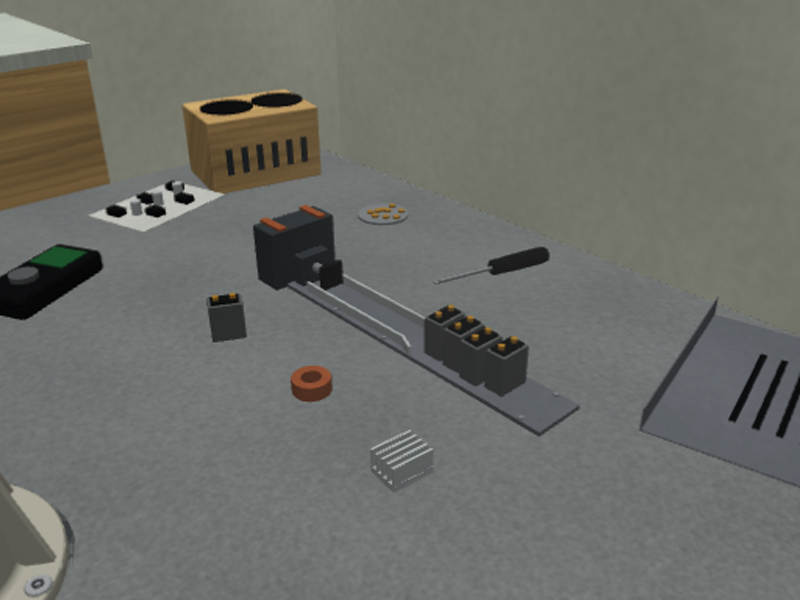

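The top view shows the plate running left–right (stop at left, ~(295,311); row at ~(442..508,309)), and the spare at (293,420). The side view shows the same, with all caps upright. Measuring now.

```bash
cat > meas.py <<'E'
import sys,pickle
from h import *
def terms(c,roi):
    im=c['color']; hsv=cv2.cvtColor(im,cv2.COLOR_RGB2HSV)
    m=cv2.inRange(hsv,(8,110,90),(28,255,255))
    k=np.zeros_like(m);k[roi[1]:roi[3],roi[0]:roi[2]]=1; m=m*k
    n,l,st,ce=cv2.connectedComponentsWithStats(m,connectivity=8)
    out=[]
    for i in range(1,n):
        if st[i,4]>=4:
            w=np.where(l==i,im[...,0].astype(float),0)
            ys,xs=np.nonzero(w); ww=w[ys,xs]
            out.append((np.average(xs,weights=ww),np.average(ys,weights=ww),st[i,4]))
    return np.array(out)
E
python3 - <<'E'
from meas import *
for n,roi in(('top',(170,180,360,290)),('side',(125,170,345,250))):
    c=pickle.load(open(n+'0.pkl','rb'))
    t=terms(c,roi)
    for a in t:
        print(n,a.round(1),px2plane(c,[a[:2]],66)[0].round(1),px2plane(c,[a[:2]],60)[0].round(1))
c=pickle.load(open('top0.pkl','rb'))
im=c['color']
cv2.imwrite('pics/topcrop0.png',cv2.resize(im[165:305,130:370,::-1],None,fx=3.3,fy=3.3,interpolation=cv2.INTER_NEAREST))
d=c['depth']; 
# point heights along plate
for x in range(190,360,10): print(x,px2depth(c,[[x,200]])[0].round(1),px2depth(c,[[x,190]])[0].round(1),px2depth(c,[[x,212]])[0].round(1))
E
```

```text
top [282.5 192.2  10. ] [604.4 -38.8  66. ] [604.7 -39.2  60. ]
top [325.2 192.   10. ] [ 606.6 -140.1   66. ] [ 607. -141.   60.]
top [297. 193.   9.] [603.1 -73.2  66. ] [603.5 -73.8  60. ]
top [310.8 195.   10. ] [ 599. -106.   66.] [ 599.3 -106.8   60. ]
top [282.5 201.5  12. ] [582.3 -39.3  66. ] [582.5 -39.7  60. ]
top [297.4 202.1  11. ] [581.5 -74.4  66. ] [581.7 -75.   60. ]
top [325.5 201.3  11. ] [ 584.6 -140.9   66. ] [ 584.8 -141.9   60. ]
top [310.8 204.   10. ] [ 577.5 -106.3   66. ] [ 577.7 -107.    60. ]
top [260. 266. 212.] [429.9  11.3  66. ] [429.3  11.2  60. ]
top [188. 266.   9.] [427.2 180.   66. ] [426.5 180.8  60. ]
top [183.6 274.6  11. ] [407.1 189.7  66. ] [406.3 190.6  60. ]
side [148.3 188.3   9. ] [420.5 170.6  66. ] [425.7 180.6  60. ]
side [137.1 189.7   9. ] [401.1 180.7  66. ] [406.1 190.9  60. ]
side [288.  195.9   9. ] [603.8 -37.6  66. ] [611.4 -30.2  60. ]
side [280.2 200.1  11. ] [581.5 -39.1  66. ] [588.8 -31.7  60. ]
side [300.5 202.7  10. ] [602.9 -72.   66. ] [610.4 -65.   60. ]
side [292.9 207.2  10. ] [580.5 -74.   66. ] [587.8 -67.   60.
[... 778 characters left out ...]
.   37.6   9. ]
260 [587.4  13.2   5.4] [612.3  13.7   8. ] [557.4  12.7   8.4]
270 [587.9 -11.8   5. ] [612.8 -11.3   6.6] [557.7 -11.6  21.8]
280 [586.  -33.6  60.6] [609.8 -33.2  60.4] [558.3 -36.9  10. ]
290 [587.4 -59.1  38.5] [611.  -57.9  48.9] [558.8 -62.1   6.2]
300 [586.9 -81.1  60.9] [610.9 -81.2  56.7] [559.2 -86.8   8.4]
310 [ 587.2 -104.5   64. ] [ 614.9 -111.6    3.6] [ 559.6 -111.2   12.3]
320 [ 587.7 -128.6   61.5] [ 611.8 -128.9   57.4] [ 560.2 -136.8    6.4]
330 [ 588.3 -153.    57.3] [ 615.4 -160.6    9.9] [ 560.7 -162.     4.8]
340 [ 591.1 -186.5    6.1] [ 615.9 -185.6    9.3] [ 561.1 -186.4    8. ]
350 [ 591.4 -210.8    8.9] [ 616.5 -211.     7. ] [ 561.6 -212.1    3.9]
```

Run:
```python
from h import *; import pickle
c=pickle.load(open('side0.pkl','rb'))
cv2.imwrite('pics/sidecrop0.png',cv2.resize(c['color'][120:290,120:380,::-1],None,fx=3,fy=3,interpolation=cv2.INTER_CUBIC))
```

```text
(no output)
```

View pics/topcrop0.png

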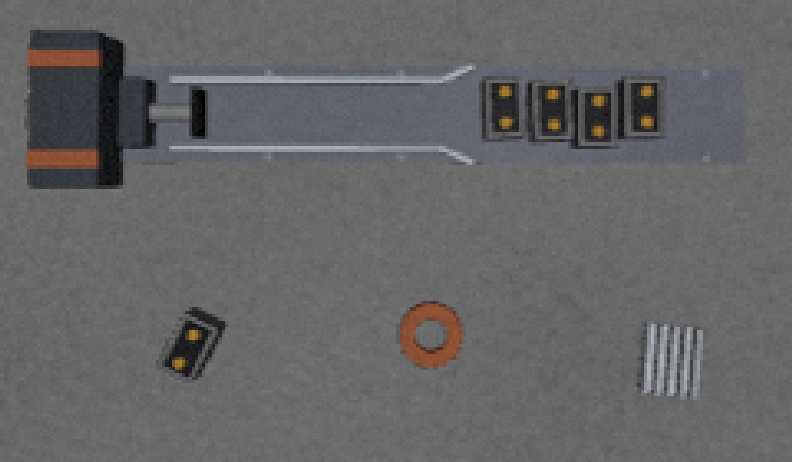

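View pics/sidecrop0.png

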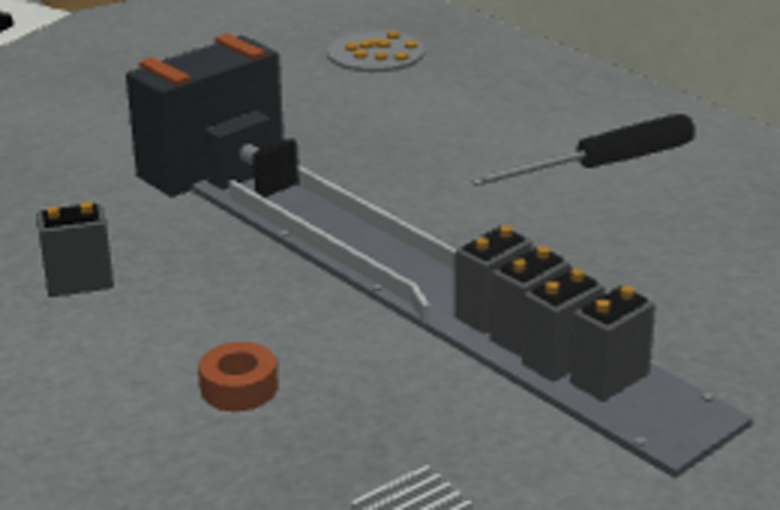

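```bash
cat > chas.py <<'E'
from meas import *
def chassis(c,v=False):
    im=c['color'].astype(int)
    g=im.sum(2)
    b=(im[...,2]-im[...,0])  # bluish
    # blue score smoothed, plate edges along columns (subpixel by thresholds)
    lo=[];hi=[]
    bs=cv2.GaussianBlur(b.astype(np.float32),(5,1),0)
    for x in list(range(206,262))+list(range(340,352)):
        col=bs[175:225,x]; 
        pl=np.median(bs[195:205,x]); bg=np.median(np.r_[bs[170:180,x],bs[220:232,x]]); th=(pl+bg)/2
        idx=np.nonzero(col>th)[0]
        if len(idx)<10: continue
        i=idx[0]; lo.append((x,175+i-1+(th-col[i-1])/(col[i]-col[i-1]+1e-9)))
        j=idx[-1]; hi.append((x,175+j+(col[j]-th)/(col[j]-col[j+1]+1e-9)))
    return np.array(lo),np.array(hi)
def fit(P):
    # robust line x = a + s*y
    y=P[:,1];x=P[:,0];k=np.ones(len(x),bool)
    for _ in range(6):
        s,a=np.polyfit(y[k],x[k],1); r=x-a-s*y; k=abs(r)<2.5*max(np.std(r[k]),.3)
    return a,s,k.sum(),np.std(r[k])
if __name__=='__main__':
    c=pickle.load(open('top0.pkl','rb'))
    lo,hi=chassis(c)
    for n,e,z in(('far',lo,6),('near',hi,6)):
        print(n,fit(px2plane(c,e,z)))
    # walls: bright ridge
    g=c['color'].astype(float).mean(2)
    for n,r0,r1 in(('far',183,196),('near',204,216)):
        pts=[]
        for x in range(190,262):
            col=g[r0:r1,x]; w=np.clip(col-np.median(g[197:203,x])-25,0,None)
            if w.sum()>10: pts.append((x,(w*np.arange(r0,r1)).sum()/w.sum()))
        print('wall',n,fit(px2plane(c,pts,20)))
    # back end
    bs=(c['color'][...,2].astype(float)-c['color'][...,0])
    pr=bs[190:214].mean(0); print(pr[346:364].round(1))
    for x in (354.5,355,355.5): print(x,px2plane(c,[(x,200)],6)[0])
E
python3 chas.py
```

```text
far (np.float64(625.2888185261966), np.float64(-0.014031820393645353), np.int64(66), np.float64(0.28371401958417025))
near (np.float64(553.6038754614347), np.float64(-0.01685765936683138), np.int64(68), np.float64(0.18166577610188425))
wall far (np.float64(614.7299124933056), np.float64(-0.01527619005237362), np.int64(69), np.float64(0.15577200199649419))
wall near (np.float64(564.0669829434225), np.float64(-0.018367767056794788), np.int64(69), np.float64(0.13533961519013119))
[11.5 11.8 11.7 11.5 12.1 11.3 11.6 11.3 12.   6.6  0.6 -0.5 -0.1 -0.
 -0.3 -0.2 -0.6  0.2]
354.5 [ 591.74871272 -222.65933723    6.        ]
355 [ 591.77185993 -223.90647114    6.        ]
355.5 [ 591.79500754 -225.15357963    6.        ]
```

```bash
cat > go.py <<'E'
import sys
from h import *
from station import r
# go.py X Y Z YAW [cur X Y Z YAW]  -> shift in tool axes (m) and turn
a=[float(v) for v in sys.argv[1:]]
s=r.read_state(); p=np.array(s['ee_pos']); yaw=s['ee_rot'][2]
if len(a)>4: p=np.array(a[4:7]); yaw=a[7]
T=R.from_euler('xyz',[np.pi,0,yaw]).as_matrix()
d=T.T@(np.array(a[:3])-p)/1000
turn=-(a[3]-yaw); turn=(turn+np.pi)%(2*np.pi)-np.pi
print('shift',d.round(4),'turn',round(turn,4),'| t',s['time_s'],'F',np.round(s['wrist_force'],2),'w',round(s['width'],1),'pos',np.round(s['ee_pos'],2),'rot',np.round(s['ee_rot'],4))
E
python3 go.py 416 186 190 1.105 211.254 588.218 303.881 2.797
```

```text
shift [-0.3286 -0.3094  0.1139] turn 1.692 | t 0.1 F [0.19 0.45 0.28] w 85.2 pos [211.16 587.89 303.24] rot [-3.1404  0.      2.7967]
```

Emit:
send_rows([
  [-0.02,-0.019,0.007,0.1,1],
  [-0.043,-0.041,0.015,0.22,1],
  [-0.066,-0.063,0.023,0.34,1],
  [-0.09,-0.086,0.032,0.46,1],
  [-0.113,-0.108,0.04,0.58,1],
  [-0.137,-0.13,0.048,0.7,1],
  [-0.16,-0.152,0.056,0.82,1],
  [-0.184,-0.174,0.064,0.94,1],
  [-0.207,-0.196,0.072,1.06,1],
  [-0.231,-0.218,0.08,1.18,1],
], grip_force=30)

```text
time_s: 0.93
ee_pos: [355.2, 303.5, 223.4]
ee_rot: [-3.141, 0.0, 1.611]
wrist_force: [-0.2, 0.6, -0.1]
width: 85.4
```

```bash
python3 go.py 416 186 190 1.105
```

```text
shift [-0.1198  0.056   0.0334] turn 0.5062 | t 0.9333 F [-0.16  0.58 -0.07] w 85.4 pos [355.16 303.47 223.42] rot [-3.1414e+00  1.0000e-04  1.6112e+00]
```

Emit:
send_rows([
  [-0.024,0.011,0.007,0.11,1],
  [-0.05,0.023,0.014,0.23,1],
  [-0.076,0.036,0.021,0.35,1],
  [-0.1,0.047,0.028,0.46,1],
  [-0.12,0.056,0.033,0.51,1],
  [-0.12,0.056,0.033,0.51,1],
  [-0.12,0.056,0.033,0.51,1],
])

```text
time_s: 1.52
ee_pos: [416.5, 186.8, 190.5]
ee_rot: [-3.141, 0.001, 1.105]
wrist_force: [-0.3, 0.3, -0.0]
width: 85.0
```

```bash
python3 go.py 416 186 86 1.105
python3 - <<'E'
from h import *
from station import r
c=r.camera('side'); cv2.imwrite('pics/side1.png',c['color'][100:330,60:400,::-1].repeat(2,0).repeat(2,1))
E
```

```text
shift [-9.000e-04 -1.000e-04  1.045e-01] turn -0.0 | t 1.5167 F [-0.33  0.29 -0.01] w 85.0 pos [416.49 186.77 190.52] rot [-3.1408e+00  7.0000e-04  1.1050e+00]
```

View pics/side1.png

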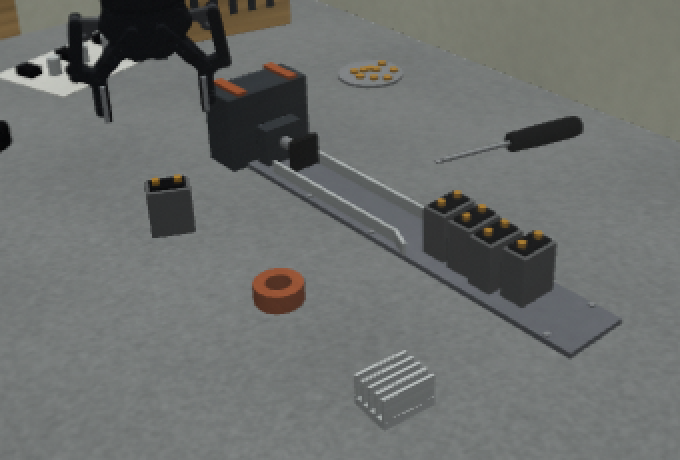

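Run:
```python
from h import *;import pickle
c=pickle.load(open('side0.pkl','rb'))
u=np.array([np.cos(1.105-np.pi/2),np.sin(1.105-np.pi/2),0])
for k in(-42,42,0): print(((proj(c,[np.array([416.5,186.8,125])+k*u])[0]-[60,100])*2).round())
print(((proj(c,[[416,186,60]])[0]-[60,100])*2).round())
```

```text
[113. 124.]
[201. 114.]
[158. 119.]
[165. 178.]
```

Side view: the fingers (≈(105,120) and (207,108)) straddle the spare as the projection predicts. Descending and gripping.

Emit:
send_rows([
  [0,0,0.025,0,1],
  [-0.001,0,0.055,0,1],
  [-0.001,0,0.085,0,1],
  [-0.001,0,0.104,0,1],
  [-0.001,0,0.104,0,1],
  [-0.001,0,0.104,0,0.4],
  [-0.001,0,0.104,0,0.4],
  [-0.001,0,0.104,0,0.4],
  [-0.001,0,0.104,0,0.4],
  [-0.001,0,0.104,0,0.4],
], grip_force=30)

```text
time_s: 2.4
ee_pos: [416.8, 187.4, 88.3]
ee_rot: [3.14, -0.002, 1.107]
wrist_force: [-1.2, 1.8, 6.7]
width: 43.8
```

Emit:
send_rows([
  [0,0,0,0,0.4],
  [0,0,0,0,0.4],
  [0,0,-0.002,0,0.4],
  [0,0,-0.006,0,0.4],
  [0,0,-0.006,0,0.4],
])

```text
time_s: 2.82
ee_pos: [416.4, 186.9, 94.0]
ee_rot: [3.141, -0.001, 1.107]
wrist_force: [0.7, 1.2, -2.0]
width: 43.7
```

```bash
python3 go.py 416 186 190 1.105
python3 - <<'E'
from h import *
from station import r
c=r.camera('side'); cv2.imwrite('pics/side2.png',cv2.resize(c['color'][140:240,100:250,::-1],None,fx=4,fy=4))
E
```

```text
shift [-0.001  0.    -0.096] turn 0.0018 | t 2.8167 F [ 0.72  1.22 -1.98] w 43.7 pos [416.45 186.95  93.97] rot [ 3.1406e+00 -1.2000e-03  1.1068e+00]
```

View pics/side2.png

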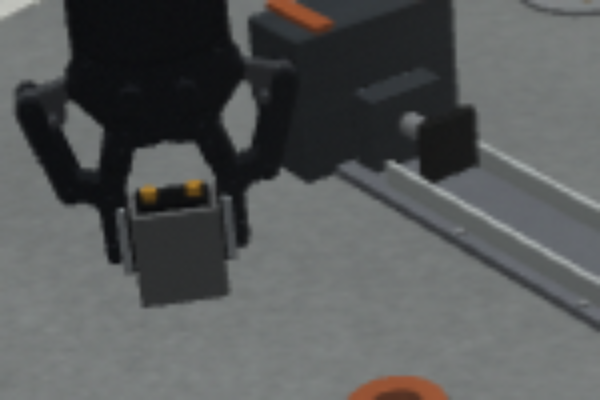

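```bash
python3 go.py 592.2 -174 190 1.587
```

```text
shift [-0.2441  0.3188 -0.0964] turn -0.4802 | t 2.8667 F [-0.07  0.1  -0.26] w 43.3 pos [416.38 186.93  93.64] rot [ 3.1407e+00 -1.1000e-03  1.1068e+00]
```

Emit:
send_rows([
  [0,0,-0.03,0,0.4],
  [0,0,-0.06,0,0.4],
  [-0.01,0.013,-0.09,-0.02,0.4],
  [-0.03,0.039,-0.096,-0.06,0.4],
  [-0.052,0.068,-0.096,-0.1,0.4],
  [-0.075,0.098,-0.096,-0.15,0.4],
  [-0.098,0.128,-0.096,-0.2,0.4],
  [-0.12,0.157,-0.096,-0.25,0.4],
  [-0.142,0.185,-0.096,-0.3,0.4],
  [-0.164,0.214,-0.096,-0.34,0.4],
])

```text
time_s: 3.7
ee_pos: [534.1, -57.5, 188.9]
ee_rot: [-3.141, -0.0, 1.449]
wrist_force: [1.3, 0.5, -1.1]
width: 43.6
```

```bash
python3 go.py 592.2 -174 190 1.587
```

```text
shift [-0.1086  0.0718 -0.0011] turn -0.1379 | t 3.7 F [ 1.34  0.49 -1.08] w 43.6 pos [534.15 -57.53 188.92] rot [-3.1414 -0.      1.4491]
```

Emit:
send_rows([
  [-0.024,0.016,0,-0.03,0.4],
  [-0.05,0.033,0,-0.065,0.4],
  [-0.076,0.05,0,-0.1,0.4],
  [-0.097,0.064,0,-0.13,0.4],
  [-0.107,0.071,0,-0.138,0.4],
  [-0.1085,0.072,0,-0.138,0.4],
  [-0.1085,0.072,0,-0.138,0.4],
  [-0.1085,0.072,0,-0.138,0.4],
])

```text
time_s: 4.37
ee_pos: [591.2, -171.2, 188.5]
ee_rot: [-3.14, -0.001, 1.584]
wrist_force: [-0.5, 0.6, -1.6]
width: 43.6
```

```bash
python3 go.py 592.2 -174 94 1.587;  python3 - <<'E'
from h import *
from station import r
c=r.camera('side'); cv2.imwrite('pics/side3.png',cv2.resize(c['color'][130:300,240:400,::-1],None,fx=3.5,fy=3.5))
E
```

```text
shift [-0.0028  0.001   0.0945] turn -0.0026 | t 4.3667 F [-0.54  0.6  -1.62] w 43.6 pos [ 591.18 -171.22  188.55] rot [-3.1403e+00 -7.0000e-04  1.5844e+00]
```

View pics/side3.png

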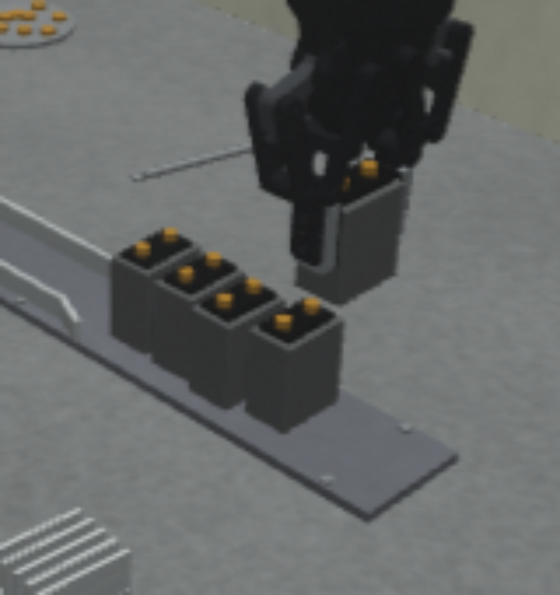

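The spare hangs upright in the jaws behind cap4 (cap4 at (295,365) in the crop, spare at (350,235)). Lowering.

Emit:
send_rows([
  [-0.003,0.001,0.02,-0.003,0.4],
  [-0.003,0.001,0.045,-0.003,0.4],
  [-0.003,0.001,0.07,-0.003,0.4],
  [-0.003,0.001,0.085,-0.003,0.4],
  [-0.003,0.001,0.089,-0.003,0.4],
  [-0.003,0.001,0.089,-0.003,0.4],
  [-0.003,0.001,0.089,-0.003,0.4],
  [-0.003,0.001,0.089,-0.003,0.4],
])

```text
time_s: 5.08
ee_pos: [593.8, -175.0, 101.3]
ee_rot: [3.14, 0.001, 1.588]
wrist_force: [-0.3, -0.2, -0.8]
width: 43.3
```

```bash
python3 go.py 592.2 -174 94 1.587
```

```text
shift [ 0.0011 -0.0016  0.0073] turn 0.0012 | t 5.0833 F [-0.34 -0.15 -0.78] w 43.3 pos [ 593.77 -175.03  101.28] rot [3.1398e+00 6.0000e-04 1.5882e+00]
```

Emit:
send_rows([
  [0.001,-0.001,0.003,0,0.4],
  [0.001,-0.001,0.005,0,0.4],
  [0.001,-0.001,0.005,0,0.4],
  [0.001,-0.001,0.006,0,0.4],
])

```text
time_s: 5.42
ee_pos: [592.1, -174.3, 94.3]
ee_rot: [3.141, 0.0, 1.588]
wrist_force: [-7.6, 1.6, 19.9]
width: 43.5
```

Emit:
send_rows([
  [0,0,-0.001,0,0.4],
  [0,0,-0.001,0,0.4],
  [0,0,-0.001,0,0.7],
  [0,0,-0.001,0,1],
  [0,0,-0.001,0,1],
  [0,0,-0.001,0,1],
])

```text
time_s: 5.92
ee_pos: [592.0, -174.3, 94.9]
ee_rot: [3.142, 0.0, 1.588]
wrist_force: [0.4, -0.5, -0.0]
width: 85.5
```

```bash
python3 go.py 592.2 -174 94 1.587;  python3 - <<'E'
from h import *
from station import r
c=r.camera('side'); cv2.imwrite('pics/side4.png',cv2.resize(c['color'][130:300,240:400,::-1],None,fx=3.5,fy=3.5))
E
```

```text
shift [0.0003 0.0002 0.0009] turn 0.0008 | t 5.9167 F [ 0.4  -0.5  -0.04] w 85.5 pos [ 592.05 -174.26   94.86] rot [3.1416 0.     1.5878]
```

View pics/side4.png

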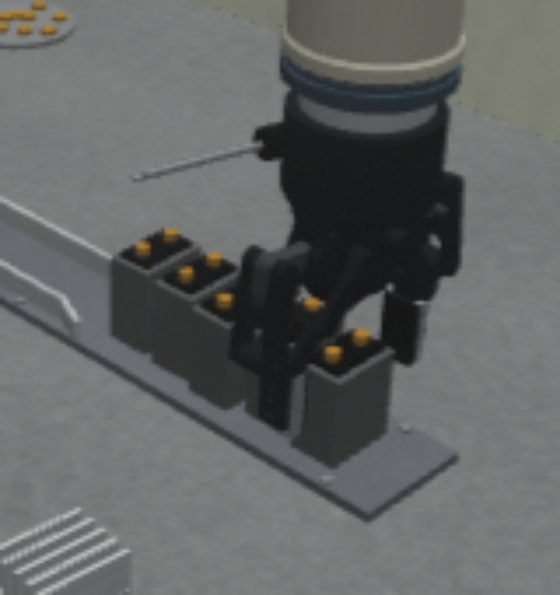

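The spare stands upright behind cap4 (crop (345,400)). Next, gently squeeze cap4…cap1 onto the centreline, sliding the open gripper along the row.

Emit:
send_rows([
  [0.012,0,0,0,1],
  [0.026,0,0,0,1],
  [0.034,0,0,0,1],
  [0.034,0,0,0,0.9],
  [0.034,0,0,0,0.75],
  [0.034,0,0,0,0.62],
  [0.034,0,0,0,0.5],
  [0.034,0,0,0,0.45],
  [0.034,0,0,0,0.45],
  [0.034,0,0,0,0.45],
], grip_force=20)

```text
time_s: 6.8
ee_pos: [591.8, -140.5, 95.1]
ee_rot: [3.141, 0.0, 1.587]
wrist_force: [1.6, -0.1, 1.5]
width: 43.6
```

Emit:
send_rows([
  [0,0,0,0,0.7],
  [0,0,0,0,1],
  [0,0,0,0,1],
  [0,0,0,0,1],
])

```text
time_s: 7.13
ee_pos: [591.2, -140.3, 94.7]
ee_rot: [-3.141, -0.0, 1.588]
wrist_force: [-0.5, -0.3, -0.1]
width: 84.8
```

```bash
python3 go.py 591.1 -106 95 1.587;  python3 - <<'E'
from h import *
from station import r
c=r.camera('side'); cv2.imwrite('pics/side5.png',cv2.resize(c['color'][130:300,240:400,::-1],None,fx=3.5,fy=3.5))
E
```

```text
shift [ 0.0343  0.0005 -0.0003] turn 0.0008 | t 7.1333 F [-0.5  -0.25 -0.06] w 84.8 pos [ 591.19 -140.29   94.69] rot [-3.1410e+00 -1.0000e-04  1.5878e+00]
```

View pics/side5.png

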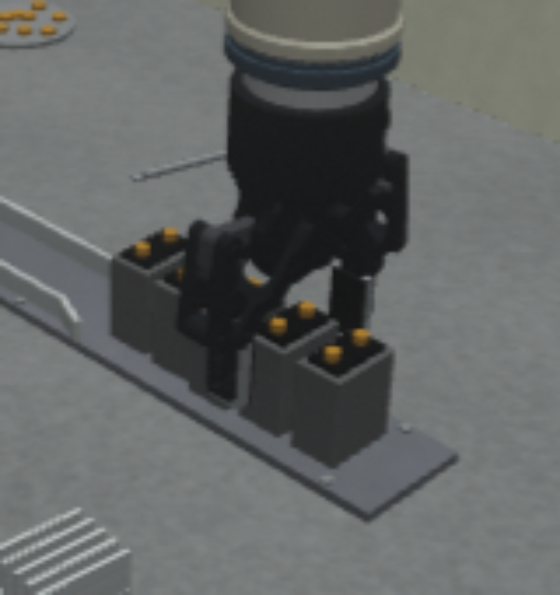

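Cap4 (crop (290,370)) is now in line with the spare (345,400), both upright. Same for cap3.

Emit:
send_rows([
  [0.012,0,0,0,1],
  [0.026,0,0,0,1],
  [0.034,0,0,0,1],
  [0.034,0,0,0,0.9],
  [0.034,0,0,0,0.75],
  [0.034,0,0,0,0.62],
  [0.034,0,0,0,0.5],
  [0.034,0,0,0,0.45],
  [0.034,0,0,0,0.45],
  [0.034,0,0,0,0.45],
])

```text
time_s: 8.02
ee_pos: [590.9, -106.5, 95.0]
ee_rot: [3.141, -0.0, 1.587]
wrist_force: [-0.7, 0.3, 1.0]
width: 43.5
```

Emit:
send_rows([
  [0,0,0,0,0.7],
  [0,0,0,0,1],
  [0,0,0,0,1],
  [0,0,0,0,1],
])

```text
time_s: 8.35
ee_pos: [590.8, -106.3, 94.8]
ee_rot: [-3.141, 0.0, 1.588]
wrist_force: [-0.1, -0.2, 0.4]
width: 85.2
```

```bash
python3 go.py 590.6 -73 95 1.587
```

```text
shift [ 0.0333  0.0004 -0.0002] turn 0.0007 | t 8.35 F [-0.12 -0.21  0.44] w 85.2 pos [ 590.78 -106.32   94.8 ] rot [-3.1414  0.      1.5877]
```

Emit:
send_rows([
  [0.012,0,0,0,1],
  [0.025,0,0,0,1],
  [0.033,0,0,0,1],
  [0.033,0,0,0,0.9],
  [0.033,0,0,0,0.75],
  [0.033,0,0,0,0.62],
  [0.033,0,0,0,0.5],
  [0.033,0,0,0,0.45],
  [0.033,0,0,0,0.45],
  [0.033,0,0,0,0.45],
])

```text
time_s: 9.18
ee_pos: [590.5, -73.5, 95.0]
ee_rot: [3.141, 0.0, 1.587]
wrist_force: [0.8, 0.1, 2.4]
width: 44.1
```

Emit:
send_rows([
  [0,0,0,0,0.7],
  [0,0,0,0,1],
  [0,0,0,0,1],
  [0,0,0,0,1],
])

```text
time_s: 9.52
ee_pos: [590.2, -73.3, 94.8]
ee_rot: [-3.141, 0.0, 1.588]
wrist_force: [-0.2, -0.6, 0.4]
width: 85.5
```

Emit:
send_rows([
  [0.012,0,0,0,1],
  [0.025,0,0,0,1],
  [0.034,0,0,0,1],
  [0.034,0,0,0,0.9],
  [0.034,0,0,0,0.75],
  [0.034,0,0,0,0.62],
  [0.034,0,0,0,0.5],
  [0.034,0,0,0,0.45],
  [0.034,0,0,0,0.45],
  [0.034,0,0,0,0.45],
])

```text
time_s: 10.35
ee_pos: [590.0, -39.5, 95.1]
ee_rot: [3.141, 0.0, 1.587]
wrist_force: [0.7, 0.9, 2.7]
width: 43.9
```

Emit:
send_rows([
  [0,0,0,0,0.7],
  [0,0,0,0,1],
  [0,0,0,0,1],
  [0,0,0,0,1],
])

```text
time_s: 10.68
ee_pos: [589.5, -39.3, 94.7]
ee_rot: [-3.141, 0.0, 1.588]
wrist_force: [0.4, 0.5, -0.6]
width: 85.1
```

```bash
python3 go.py 592.5 -220 180 1.587;  python3 - <<'E'
from h import *
from station import r
c=r.camera('side'); cv2.imwrite('pics/side6.png',cv2.resize(c['color'][130:300,240:400,::-1],None,fx=3.5,fy=3.5))
E
```

```text
shift [-1.807e-01 -1.000e-04 -8.530e-02] turn 0.0007 | t 10.6833 F [ 0.44  0.47 -0.56] w 85.1 pos [589.53 -39.33  94.73] rot [-3.1412  0.      1.5877]
```

View pics/side6.png

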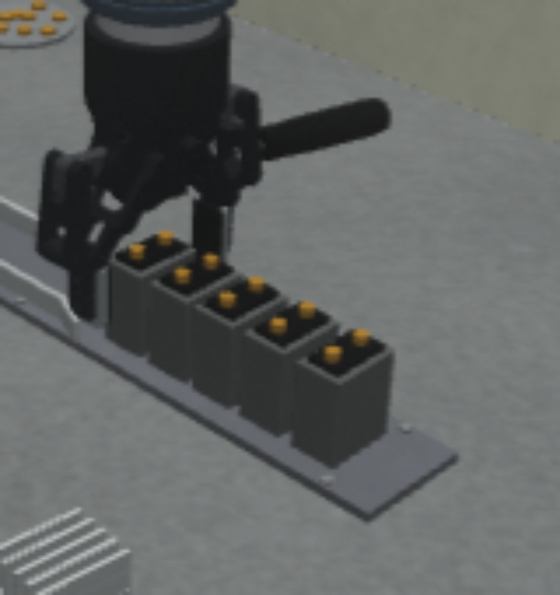

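All five stand straight, square and upright with small gaps (terminal pairs from (150,245) to (347,345) in the crop). Backing out along the row to get behind cap5.

Emit:
send_rows([
  [-0.015,0,0,0,1],
  [-0.04,0,0,0,1],
  [-0.065,0,0,0,1],
  [-0.09,0,0,0,1],
  [-0.115,0,0,0,1],
  [-0.14,0,0,0,1],
  [-0.165,0,0,0,1],
  [-0.18,0,0,0,1],
  [-0.187,0,0,0,1],
  [-0.187,0,0,0,0.5],
])

```text
time_s: 11.57
ee_pos: [592.8, -227.3, 94.8]
ee_rot: [3.141, 0.0, 1.586]
wrist_force: [-0.3, 0.5, -0.0]
width: 75.4
```

Emit:
send_rows([
  [0,0,0,0,0.05],
  [0,0,0,0,0.05],
  [0,0,0,0,0.05],
  [0,0,0,0,0.05],
  [0,0,0,0,0.05],
  [0,0,0,0,0.05],
])

```text
time_s: 12.07
ee_pos: [593.0, -225.7, 94.9]
ee_rot: [-3.142, -0.0, 1.588]
wrist_force: [0.5, 0.2, 0.2]
width: 4.3
```

```bash
python3 go.py 592.6 -204 91 1.587
cat > look.py <<'E'
import sys
from meas import *
from station import r
n=sys.argv[1]
out=[]
for cn in('side','top'):
    c=r.camera(cn); cr=c['color'][130:300,200:400] if cn=='side' else c['color'][165:240,170:370]
    out.append(c); cv2.imwrite(f'pics/{cn}{n}.png',cv2.resize(cr[...,::-1],None,fx=3.5,fy=3.5))
    pickle.dump(c,open(f'{cn}{n}.pkl','wb'))
    roi=(170,180,360,212) if cn=='top' else (165,140,345,250)
    for a in terms(c,roi):
        w=px2plane(c,[a[:2]],66)[0]; y=w[1]-6; x=w[0]-589.4+.016*w[1]
        print(cn,a.round(1),'chassis x %.1f y %.1f'%(x,y))
E
python3 look.py 7
```

```text
shift [0.0217 0.     0.0039] turn 0.0014 | t 12.0667 F [0.46 0.18 0.19] w 4.3 pos [ 592.97 -225.72   94.9 ] rot [-3.1415 -0.      1.5884]
side [174.6 142.9  59. ] chassis x -0.2 y 319.7
side [286.6 197.   13. ] chassis x 8.7 y -45.0
side [278.6 201.   13. ] chassis x -13.2 y -45.7
side [299.8 203.9  11. ] chassis x 8.2 y -80.1
side [291.6 207.9  14. ] chassis x -13.5 y -80.1
side [312.6 210.1  13. ] chassis x 9.1 y -111.4
side [304.3 214.4  14. ] chassis x -13.2 y -111.7
side [327.2 217.3  15. ] chassis x 9.4 y -146.0
side [319.1 222.1  15. ] chassis x -13.2 y -147.1
side [334.1 230.4  11. ] chassis x -14.2 y -182.0
side [198.7 241.3 251. ] chassis x -203.1 y -52.4
top [282.6 193.9  11. ] chassis x 10.2 y -45.2
top [297.2 194.   10. ] chassis x 10.2 y -79.7
top [310.8 194.   10. ] chassis x 10.3 y -112.0
top [325.3 194.   11. ] chassis x 10.2 y -146.4
top [340.4 194.1  11. ] chassis x 10.2 y -182.0
top [282.6 203.2  12. ] chassis x -11.7 y -45.6
top [297.2 203.1  10. ] chassis x -11.4 y -80.1
top [310.9 203.2  11. ] chassis x -11.6 y -112.4
top [325.5 203.2  10. ] chassis x -11.5 y -146.9
top [340.5 203.3  11. ] chassis x -11.7 y -182.5
```

View pics/side7.png

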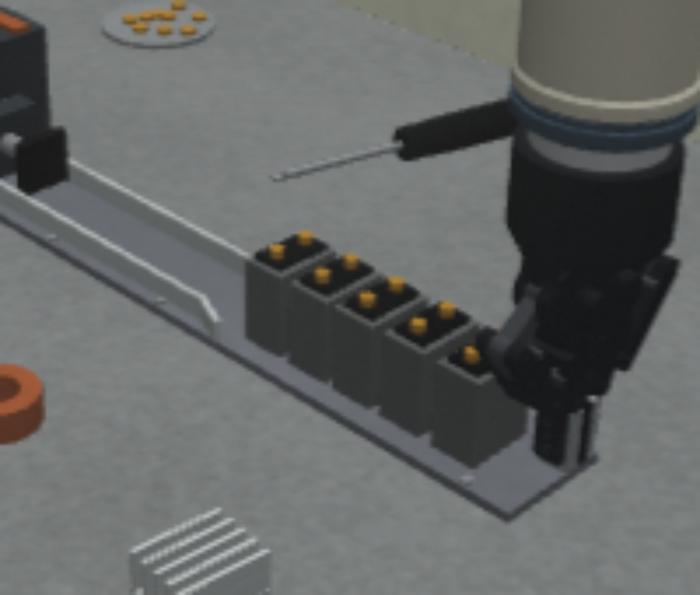

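View pics/top7.png

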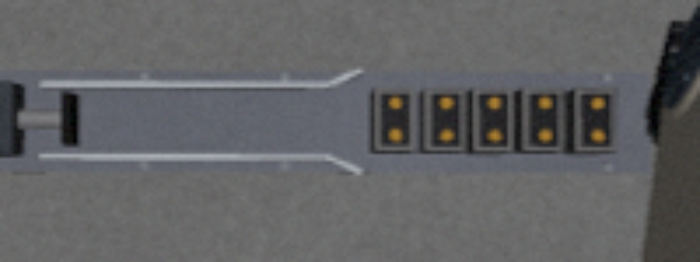

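Row straight and square: all terminals within ±0.3 mm of one line, ~0.7 mm off my bay centreline (slack ±1.5). Gripper closed behind cap5. Approach and push slowly.

Emit:
send_rows([
  [0,0,0.002,0,0.05],
  [0.002,0,0.004,0,0.05],
  [0.006,0,0.004,0,0.05],
  [0.01,0,0.004,0,0.05],
  [0.014,0,0.004,0,0.05],
  [0.018,0,0.004,0,0.05],
  [0.021,0,0.004,0,0.05],
  [0.023,0,0.004,0,0.05],
  [0.025,0,0.004,0,0.05],
  [0.027,0,0.004,0,0.05],
])

```text
time_s: 13.0
ee_pos: [592.5, -199.1, 91.0]
ee_rot: [3.141, 0.0, 1.588]
wrist_force: [-0.0, 0.1, 0.5]
width: 4.6
```

Emit:
send_rows([
  [0.002,0,0,0,0.05],
  [0.004,0,0,0,0.05],
  [0.006,0,0,0,0.05],
  [0.008,0,0,0,0.05],
  [0.01,0,0,0,0.05],
])

```text
time_s: 13.42
ee_pos: [592.3, -189.2, 90.9]
ee_rot: [3.141, 0.0, 1.588]
wrist_force: [0.4, -1.4, 0.9]
width: 4.3
```

```bash
python3 go.py 592.6 -188 91 1.587; python3 look.py 8
```

```text
shift [ 0.0012  0.0003 -0.0001] turn 0.0007 | t 13.4167 F [ 0.4  -1.44  0.89] w 4.3 pos [ 592.34 -189.21   90.94] rot [3.1414e+00 2.0000e-04 1.5877e+00]
side [174.6 142.8  57. ] chassis x -0.1 y 320.0
side [286.6 197.   13. ] chassis x 8.7 y -45.0
side [278.5 201.   12. ] chassis x -13.2 y -45.4
side [299.8 203.9  11. ] chassis x 8.2 y -80.1
side [291.5 207.9  13. ] chassis x -13.5 y -79.8
side [312.6 210.1  13. ] chassis x 9.1 y -111.4
side [304.3 214.4  14. ] chassis x -13.2 y -111.7
side [324.5 215.5   4. ] chassis x 10.5 y -138.6
side [316.2 220.9   7. ] chassis x -13.8 y -140.8
side [198.7 241.2 246. ] chassis x -203.0 y -52.3
top [282.7 194.   10. ] chassis x 10.0 y -45.5
top [297.2 194.   10. ] chassis x 10.2 y -79.7
top [310.8 194.   10. ] chassis x 10.3 y -112.0
top [323.4 193.9  11. ] chassis x 10.5 y -141.8
top [335.3 194.1   9. ] chassis x 10.1 y -170.0
top [282.5 203.1  13. ] chassis x -11.6 y -45.4
top [297.2 203.1  10. ] chassis x -11.4 y -80.1
top [310.8 203.1  10. ] chassis x -11.3 y -112.3
top [323.5 203.3  11. ] chassis x -11.8 y -142.3
top [335.5 203.2  10. ] chassis x -11.5 y -170.6
```

View pics/side8.png

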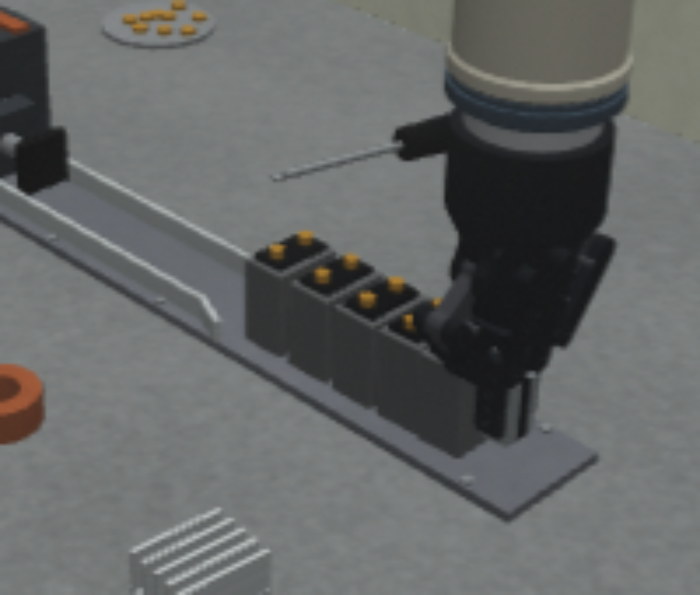

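Run:
```python
from h import *; import pickle
c=pickle.load(open('top8.pkl','rb')); g=c['color'].astype(int).sum(2)
print(g[194:206,186:197].mean(0).round())
for u in(191.5,192,192.5): print(u,px2plane(c,[(u,200)],48)[0][1]-6)
```

```text
[324. 210.  66.  66.  33.  14. 198. 296. 312. 308. 307.]
191.5 172.23011383151834
192 171.03257874615394
192.5 169.83499499780567
```

Emit:
send_rows([
  [0.003,0,0,0,0.05],
  [0.006,0,0,0,0.05],
  [0.009,0,0,0,0.05],
  [0.012,0,0,0,0.05],
  [0.015,0,0,0,0.05],
  [0.018,0,0,0,0.05],
  [0.021,0,0,0,0.05],
  [0.024,0,0,0,0.05],
])

```text
time_s: 14.18
ee_pos: [591.9, -165.0, 90.9]
ee_rot: [3.142, 0.0, 1.588]
wrist_force: [-0.2, -3.5, 0.5]
width: 4.5
```

```bash
python3 go.py 592.6 -188 91 1.587; python3 look.py 9
```

```text
shift [-0.023   0.0003 -0.0001] turn 0.0009 | t 14.1833 F [-0.17 -3.51  0.5 ] w 4.5 pos [ 591.89 -164.99   90.92] rot [3.1415e+00 1.0000e-04 1.5879e+00]
side [174.6 142.8  56. ] chassis x 0.0 y 320.1
side [282.8 195.   11. ] chassis x 9.0 y -34.4
side [274.6 198.9  12. ] chassis x -13.0 y -34.7
side [293.2 200.2  13. ] chassis x 9.0 y -62.1
side [285.  204.3  14. ] chassis x -13.0 y -62.4
side [304.  205.9  12. ] chassis x 8.5 y -90.5
side [295.7 210.   13. ] chassis x -13.5 y -90.5
side [198.6 241.2 243. ] chassis x -203.1 y -52.3
top [277.8 194.   10. ] chassis x 10.1 y -33.7
top [289.6 194.1  11. ] chassis x 9.9 y -61.8
top [301.3 194.1   9. ] chassis x 9.9 y -89.5
top [313.2 194.   10. ] chassis x 10.3 y -117.6
top [277.8 203.   10. ] chassis x -11.4 y -34.1
top [289.4 203.3  12. ] chassis x -11.8 y -61.7
top [301.5 203.5  12. ] chassis x -12.2 y -90.2
top [313.2 203.1  10. ] chassis x -11.2 y -118.0
```

Row closed up (28 mm pitch), straight, friction 3.5 N. Pad expected near chassis y≈171 → contact around TCP world y≈26. Keep pushing.

Emit:
send_rows([
  [0.003,0,0,0,0.05],
  [0.006,0,0,0,0.05],
  [0.009,0,0,0,0.05],
  [0.012,0,0,0,0.05],
  [0.015,0,0,0,0.05],
  [0.018,0,0,0,0.05],
  [0.021,0,0,0,0.05],
  [0.024,0,0,0,0.05],
  [0.027,0,0,0,0.05],
  [0.03,0,0,0,0.05],
])

```text
time_s: 15.12
ee_pos: [591.3, -134.9, 90.9]
ee_rot: [-3.142, 0.0, 1.588]
wrist_force: [-0.6, -3.0, -0.4]
width: 4.3
```

```bash
python3 go.py 590 -60 91 1.587; python3 look.py 10
```

```text
shift [ 0.0749 -0.0001 -0.0001] turn 0.0008 | t 15.1167 F [-0.56 -3.01 -0.35] w 4.3 pos [ 591.33 -134.92   90.89] rot [-3.1416  0.      1.5878]
side [174.6 142.8  56. ] chassis x 0.0 y 320.1
side [271.9 189.7   8. ] chassis x 8.3 y -4.8
side [263.7 193.2  12. ] chassis x -12.9 y -4.3
side [281.8 194.7  10. ] chassis x 8.3 y -32.4
side [273.8 198.3  12. ] chassis x -12.6 y -31.9
side [292.4 199.9  12. ] chassis x 8.8 y -60.2
side [284.2 203.9  13. ] chassis x -13.1 y -60.3
side [198.6 241.2 238. ] chassis x -203.0 y -52.2
top [265. 194.   9.] chassis x 10.0 y -3.5
top [276.8 194.   10. ] chassis x 10.0 y -31.5
top [288.7 194.   10. ] chassis x 10.1 y -59.7
top [300.6 194.1  11. ] chassis x 10.0 y -87.8
top [265.  203.1   9. ] chassis x -11.6 y -4.0
top [276.8 203.1  10. ] chassis x -11.5 y -31.9
top [288.7 203.5  11. ] chassis x -12.3 y -59.9
top [300.4 203.3  12. ] chassis x -11.8 y -87.7
```

View pics/side10.png

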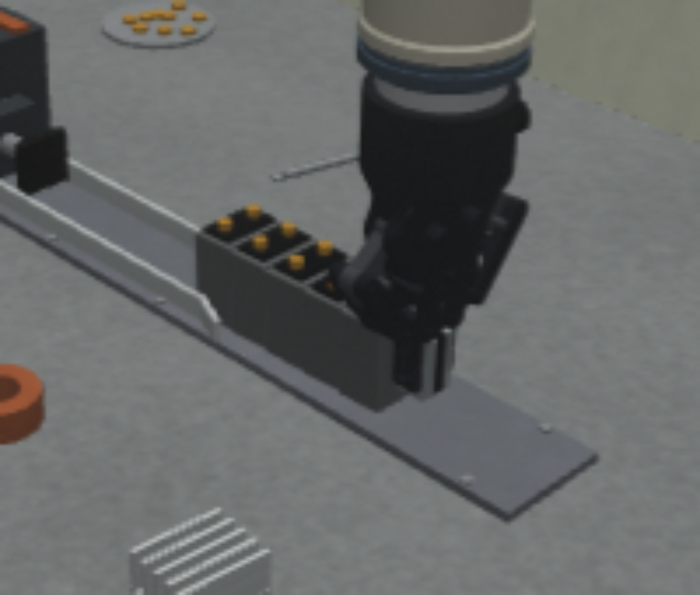

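Cap1's front is in the bay at y≈+10; the row is straight, upright, with only sliding friction. Continue.

Emit:
send_rows([
  [0.003,0,0,0,0.05],
  [0.006,0,0,0,0.05],
  [0.009,0,0,0,0.05],
  [0.012,0,0,0,0.05],
  [0.015,0,0,0,0.05],
  [0.018,0,0,0,0.05],
  [0.021,0,0,0,0.05],
  [0.024,0,0,0,0.05],
  [0.027,0,0,0,0.05],
  [0.03,0,0,0,0.05],
])

```text
time_s: 16.05
ee_pos: [590.8, -104.9, 90.9]
ee_rot: [3.142, 0.0, 1.588]
wrist_force: [-0.0, -3.5, 0.2]
width: 4.1
```

Emit:
send_rows([
  [0.003,0,0,0,0.05],
  [0.006,0,0,0,0.05],
  [0.009,0,0,0,0.05],
  [0.012,0,0,0,0.05],
  [0.015,0,0,0,0.05],
  [0.018,0,0,0,0.05],
  [0.021,0,0,0,0.05],
  [0.024,0,0,0,0.05],
  [0.027,0,0,0,0.05],
  [0.03,0,0,0,0.05],
])

```text
time_s: 16.88
ee_pos: [590.3, -74.9, 90.9]
ee_rot: [-3.142, 0.0, 1.588]
wrist_force: [-0.3, -2.9, 0.2]
width: 4.5
```

```bash
python3 go.py 589.3 0 91 1.587; python3 look.py 11
```

```text
shift [ 0.0749  0.0003 -0.0001] turn 0.0008 | t 16.8833 F [-0.33 -2.86  0.2 ] w 4.5 pos [590.31 -74.93  90.89] rot [-3.1416  0.      1.5878]
side [174.5 142.8  55. ] chassis x 0.0 y 320.4
side [251.7 179.1  11. ] chassis x 9.4 y 56.0
side [243.6 182.6   9. ] chassis x -12.7 y 55.3
side [261.  183.8   9. ] chassis x 9.3 y 27.9
side [252.6 187.4  11. ] chassis x -12.8 y 28.0
side [270.5 188.7  10. ] chassis x 9.3 y 0.1
side [262.5 192.4  12. ] chassis x -12.7 y -0.4
side [198.7 241.2 236. ] chassis x -203.0 y -52.3
top [239.6 193.9  11. ] chassis x 10.0 y 56.5
top [251.6 194.1  11. ] chassis x 9.7 y 28.2
top [263.2 194.   10. ] chassis x 9.9 y 0.7
top [274.2 193.7   4. ] chassis x 10.8 y -25.4
top [239.8 203.2  11. ] chassis x -11.9 y 55.7
top [251.5 203.3  11. ] chassis x -12.2 y 28.0
top [263.4 203.3  13. ] chassis x -12.2 y -0.1
```

View pics/top11.png

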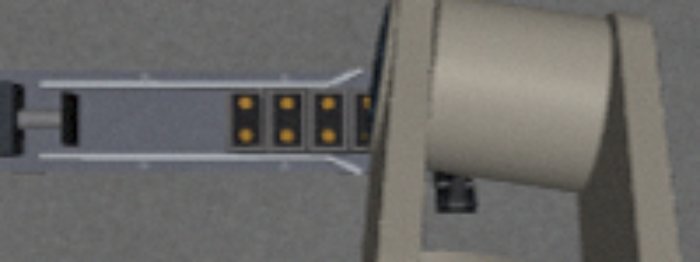

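Three caps in the bay, straight and upright ((245..330,120)); free travel to the pad ~80–110 mm. Continue.

Emit:
send_rows([
  [0.003,0,0,0,0.05],
  [0.006,0,0,0,0.05],
  [0.009,0,0,0,0.05],
  [0.012,0,0,0,0.05],
  [0.015,0,0,0,0.05],
  [0.018,0,0,0,0.05],
  [0.021,0,0,0,0.05],
  [0.024,0,0,0,0.05],
  [0.027,0,0,0,0.05],
  [0.03,0,0,0,0.05],
])

```text
time_s: 17.82
ee_pos: [589.8, -44.9, 90.9]
ee_rot: [-3.142, 0.0, 1.588]
wrist_force: [-0.0, -2.9, 0.2]
width: 4.3
```

Emit:
send_rows([
  [0.003,0,0,0,0.05],
  [0.006,0,0,0,0.05],
  [0.009,0,0,0,0.05],
  [0.012,0,0,0,0.05],
  [0.015,0,0,0,0.05],
  [0.018,0,0,0,0.05],
  [0.021,0,0,0,0.05],
  [0.024,0,0,0,0.05],
  [0.027,0,0,0,0.05],
  [0.03,0,0,0,0.05],
])

```text
time_s: 18.65
ee_pos: [589.3, -15.0, 90.9]
ee_rot: [-3.142, -0.0, 1.588]
wrist_force: [0.5, -3.5, 0.4]
width: 4.6
```

```bash
python3 go.py 589 26 91 1.587; python3 look.py 12
```

```text
shift [ 0.041   0.0004 -0.0001] turn 0.0007 | t 18.65 F [ 0.48 -3.53  0.39] w 4.6 pos [589.28 -14.97  90.88] rot [-3.1415 -0.      1.5877]
side [174.5 142.8  55. ] chassis x 0.0 y 320.4
side [232.9 169.7   8. ] chassis x 9.0 y 115.3
side [224.9 172.7   8. ] chassis x -12.4 y 115.6
side [241.3 173.8   9. ] chassis x 9.6 y 88.6
side [233.5 177.3  10. ] chassis x -12.6 y 87.3
side [250.3 178.4   7. ] chassis x 9.5 y 60.3
side [242.2 182.   11. ] chassis x -13.2 y 59.3
side [198.6 241.2 233. ] chassis x -202.9 y -52.1
top [214.2 194.   10. ] chassis x 9.8 y 116.6
top [226.2 194.   10. ] chassis x 9.8 y 88.4
top [238. 194.   9.] chassis x 9.8 y 60.4
top [214.3 203.1   9. ] chassis x -11.9 y 115.9
top [226.2 203.1  10. ] chassis x -11.7 y 87.7
top [238.  203.1   9. ] chassis x -11.7 y 59.9
```

View pics/side12.png

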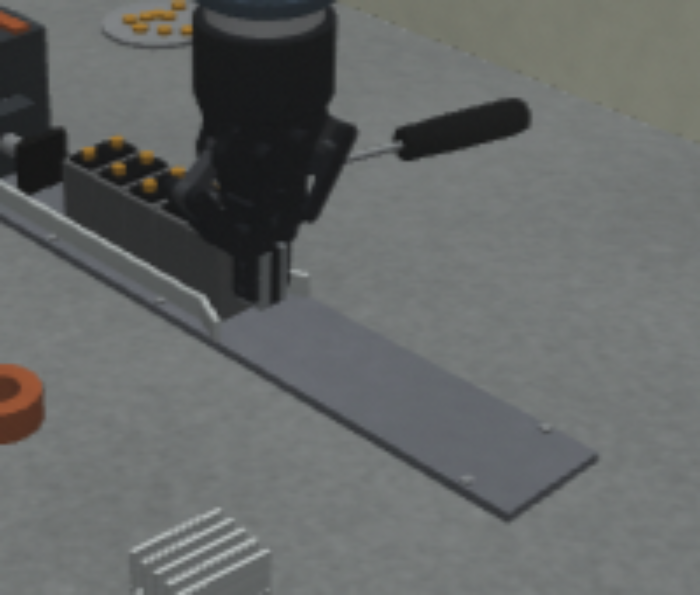

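Emit:
send_rows([
  [0.003,0,0,0,0.05],
  [0.006,0,0,0,0.05],
  [0.009,0,0,0,0.05],
  [0.012,0,0,0,0.05],
  [0.014,0,0,0,0.05],
  [0.016,0,0,0,0.05],
  [0.017,0,0,0,0.05],
  [0.018,0,0,0,0.05],
])

```text
time_s: 19.42
ee_pos: [589.0, 2.9, 90.9]
ee_rot: [-3.142, 0.0, 1.588]
wrist_force: [-0.6, -3.7, -0.5]
width: 3.8
```

Emit:
send_rows([
  [0.001,0,0,0,0.05],
  [0.002,0,0,0,0.05],
  [0.003,0,0,0,0.05],
  [0.004,0,0,0,0.05],
  [0.005,0,0,0,0.05],
])

```text
time_s: 19.83
ee_pos: [588.9, 7.8, 90.9]
ee_rot: [-3.142, 0.0, 1.588]
wrist_force: [0.2, -2.7, 1.0]
width: 4.2
```

Emit:
send_rows([
  [0.001,0,0,0,0.05],
  [0.002,0,0,0,0.05],
  [0.003,0,0,0,0.05],
  [0.004,0,0,0,0.05],
  [0.005,0,0,0,0.05],
])

```text
time_s: 20.25
ee_pos: [588.8, 12.8, 90.9]
ee_rot: [3.142, 0.0, 1.588]
wrist_force: [0.0, -4.4, -0.8]
width: 4.3
```

```bash
python3 go.py 589 26 91 1.587; python3 look.py 13
```

```text
shift [ 0.0131  0.0004 -0.0001] turn 0.0009 | t 20.25 F [ 0.   -4.36 -0.83] w 4.3 pos [588.84  12.85  90.91] rot [3.1416 0.     1.5879]
side [174.6 142.8  54. ] chassis x 0.1 y 320.2
side [224.4 165.4   7. ] chassis x 9.0 y 143.6
side [216.6 168.6   8. ] chassis x -13.0 y 142.8
side [232.9 169.7   8. ] chassis x 9.0 y 115.2
side [224.9 172.7   8. ] chassis x -12.4 y 115.6
side [241.  173.5   6. ] chassis x 10.1 y 90.1
side [233.4 177.1   9. ] chassis x -12.3 y 87.9
side [198.6 241.2 233. ] chassis x -202.9 y -52.1
top [202.8 194.   10. ] chassis x 9.6 y 143.6
top [214.5 193.8  10. ] chassis x 10.1 y 115.9
top [202.7 203.   10. ] chassis x -11.7 y 143.2
top [214.6 203.1  11. ] chassis x -11.9 y 115.2
```

View pics/top13.png

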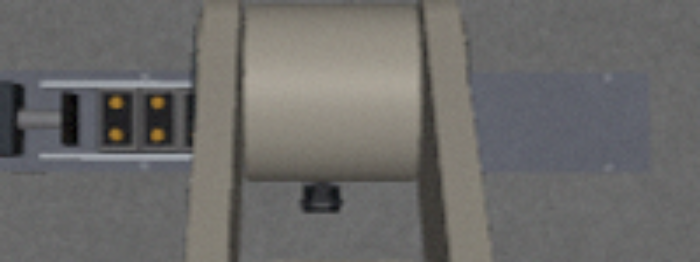

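Gap to the pad visible, about 13 mm ((98)→(79) px). Slow down.

Emit:
send_rows([
  [0.001,0,0,0,0.05],
  [0.002,0,0,0,0.05],
  [0.003,0,0,0,0.05],
  [0.004,0,0,0,0.05],
  [0.005,0,0,0,0.05],
  [0.006,0,0,0,0.05],
  [0.007,0,0,0,0.05],
  [0.008,0,0,0,0.05],
])

```text
time_s: 21.02
ee_pos: [588.7, 20.8, 90.9]
ee_rot: [-3.142, 0.0, 1.588]
wrist_force: [0.2, -4.5, 0.3]
width: 4.1
```

Emit:
send_rows([
  [0.0005,0,0,0,0.05],
  [0.001,0,0,0,0.05],
])

```text
time_s: 21.18
ee_pos: [588.7, 21.8, 90.9]
ee_rot: [3.142, 0.0, 1.588]
wrist_force: [0.1, -3.8, 0.7]
width: 4.3
```

Emit:
send_rows([
  [0.0005,0,0,0,0.05],
  [0.001,0,0,0,0.05],
])

```text
time_s: 21.35
ee_pos: [588.7, 22.8, 90.9]
ee_rot: [-3.142, -0.0, 1.588]
wrist_force: [-0.5, -3.3, -0.6]
width: 4.3
```

Emit:
send_rows([
  [0.0005,0,0,0,0.05],
  [0.001,0,0,0,0.05],
])

```text
time_s: 21.52
ee_pos: [588.6, 23.8, 90.9]
ee_rot: [-3.142, -0.0, 1.588]
wrist_force: [-0.4, -3.7, -0.2]
width: 3.9
```

Emit:
send_rows([
  [0.0005,0,0,0,0.05],
  [0.001,0,0,0,0.05],
])

```text
time_s: 21.68
ee_pos: [588.6, 24.8, 90.9]
ee_rot: [-3.142, 0.0, 1.588]
wrist_force: [0.3, -3.5, 0.8]
width: 4.2
```

Emit:
send_rows([
  [0.0005,0,0,0,0.05],
  [0.001,0,0,0,0.05],
])

```text
time_s: 21.85
ee_pos: [588.6, 25.8, 90.9]
ee_rot: [-3.142, 0.0, 1.588]
wrist_force: [0.3, -4.0, 0.4]
width: 4.4
```

Emit:
send_rows([
  [0.0005,0,0,0,0.05],
  [0.001,0,0,0,0.05],
])

```text
time_s: 22.02
ee_pos: [588.6, 26.8, 90.9]
ee_rot: [-3.142, 0.0, 1.588]
wrist_force: [-0.6, -3.3, 1.1]
width: 4.4
```

Emit:
send_rows([
  [0.0005,0,0,0,0.05],
  [0.001,0,0,0,0.05],
])

```text
time_s: 22.18
ee_pos: [588.6, 27.8, 90.9]
ee_rot: [3.142, -0.0, 1.588]
wrist_force: [0.5, -3.1, 0.5]
width: 3.9
```

```bash
python3 look.py 14|grep top
```

```text
top [196.4 193.9  11. ] chassis x 9.8 y 158.7
top [208.2 193.9  10. ] chassis x 9.7 y 130.8
top [196.4 203.2  10. ] chassis x -12.2 y 158.0
top [208.3 203.1   9. ] chassis x -11.9 y 130.0
```

View pics/top14.png

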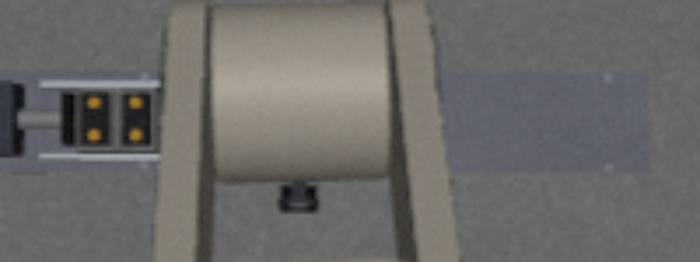

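Almost touching the pad ((77) px). Continue in 0.5 mm steps, watching force against the ~3.6 N baseline.

Emit:
send_rows([
  [0.0005,0,0,0,0.05],
  [0.001,0,0,0,0.05],
])

```text
time_s: 22.45
ee_pos: [588.6, 28.7, 90.9]
ee_rot: [3.142, 0.0, 1.588]
wrist_force: [-1.0, -3.5, -0.1]
width: 4.1
```

Emit:
send_rows([
  [0.0003,0,0,0,0.05],
  [0.0005,0,0,0,0.05],
])

```text
time_s: 22.62
ee_pos: [588.5, 29.3, 90.9]
ee_rot: [-3.142, 0.0, 1.588]
wrist_force: [0.6, -4.5, -0.1]
width: 4.3
```

Emit:
send_rows([
  [0.0003,0,0,0,0.05],
  [0.0005,0,0,0,0.05],
])

```text
time_s: 22.78
ee_pos: [588.5, 29.8, 90.9]
ee_rot: [-3.142, 0.0, 1.588]
wrist_force: [-0.5, -3.7, 0.2]
width: 4.4
```

Emit:
send_rows([
  [0.0003,0,0,0,0.05],
  [0.0005,0,0,0,0.05],
])

```text
time_s: 22.95
ee_pos: [588.5, 30.3, 90.9]
ee_rot: [3.142, -0.0, 1.588]
wrist_force: [0.6, -3.5, 0.6]
width: 4.3
```

Emit:
send_rows([
  [0.0003,0,0,0,0.05],
  [0.0005,0,0,0,0.05],
])

```text
time_s: 23.12
ee_pos: [588.6, 30.8, 90.9]
ee_rot: [3.142, -0.0, 1.588]
wrist_force: [0.1, -3.0, -0.4]
width: 4.1
```

Emit:
send_rows([
  [0.0003,0,0,0,0.05],
  [0.0005,0,0,0,0.05],
])

```text
time_s: 23.28
ee_pos: [588.5, 31.3, 90.9]
ee_rot: [-3.142, 0.0, 1.588]
wrist_force: [-0.2, -3.6, 0.6]
width: 4.0
```

Emit:
send_rows([
  [0.0003,0,0,0,0.05],
  [0.0005,0,0,0,0.05],
])

```text
time_s: 23.45
ee_pos: [588.5, 31.6, 90.9]
ee_rot: [-3.142, 0.0, 1.588]
wrist_force: [1.0, -5.7, 0.3]
width: 4.0
```

Emit:
send_rows([
  [0.0003,0,0,0,0.05],
  [0.0005,0,0,0,0.05],
])

```text
time_s: 23.62
ee_pos: [588.4, 32.0, 90.8]
ee_rot: [-3.141, 0.0, 1.588]
wrist_force: [-0.6, -7.2, 1.3]
width: 4.1
```

Emit:
send_rows([
  [0.0003,0,0,0,0.05],
  [0.0005,0,0,0,0.05],
])

```text
time_s: 23.78
ee_pos: [588.4, 32.4, 90.9]
ee_rot: [-3.141, 0.001, 1.588]
wrist_force: [0.0, -6.9, 0.2]
width: 4.2
```

Emit:
send_rows([
  [0.0003,0,0,0,0.05],
  [0.0005,0,0,0,0.05],
])

```text
time_s: 23.95
ee_pos: [588.4, 32.7, 90.9]
ee_rot: [-3.141, 0.001, 1.588]
wrist_force: [0.1, -8.0, 0.2]
width: 4.2
```

Emit:
send_rows([
  [0.0003,0,0,0,0.05],
  [0.0005,0,0,0,0.05],
])

```text
time_s: 24.12
ee_pos: [588.4, 33.0, 90.9]
ee_rot: [-3.141, 0.001, 1.588]
wrist_force: [-0.9, -10.2, 0.9]
width: 4.2
```

Emit:
send_rows([
  [0.0003,0,0,0,0.05],
  [0.0005,0,0,0,0.05],
])

```text
time_s: 24.28
ee_pos: [588.3, 33.4, 90.9]
ee_rot: [-3.141, 0.001, 1.588]
wrist_force: [-1.2, -10.5, 0.7]
width: 4.3
```

Emit:
send_rows([
  [0.0003,0,0,0,0.05],
  [0.0005,0,0,0,0.05],
])

```text
time_s: 24.45
ee_pos: [588.4, 33.7, 90.9]
ee_rot: [-3.141, 0.001, 1.588]
wrist_force: [-0.7, -11.6, 1.5]
width: 4.1
```

Emit:
send_rows([
  [0.0003,0,0,0,0.05],
  [0.0005,0,0,0,0.05],
])

```text
time_s: 24.62
ee_pos: [588.4, 34.0, 90.9]
ee_rot: [-3.141, 0.002, 1.588]
wrist_force: [-0.2, -14.0, 1.8]
width: 4.3
```

About 14 N total minus 3.6 N sliding ≈ 10 N on the stop. Hold briefly, look, then ease off.

Emit:
send_rows([
  [0,0,0,0,0.05],
  [0,0,0,0,0.05],
])

```text
time_s: 24.78
ee_pos: [588.3, 34.0, 90.9]
ee_rot: [-3.141, 0.002, 1.588]
wrist_force: [-0.2, -14.0, 0.7]
width: 4.5
```

```bash
python3 look.py 15; python3 go.py 588.4 24 91 1.588
```

```text
side [174.5 142.8  55. ] chassis x 0.0 y 320.4
side [218.5 162.3   6. ] chassis x 9.5 y 164.9
side [210.5 165.5   7. ] chassis x -13.0 y 163.9
side [226.7 166.6   9. ] chassis x 8.8 y 135.8
side [218.8 169.7   7. ] chassis x -12.8 y 135.6
side [226.9 173.8   8. ] chassis x -12.5 y 108.9
side [198.7 241.1 232. ] chassis x -202.9 y -52.1
top [194. 194.   9.] chassis x 9.6 y 164.3
top [205.8 194.   10. ] chassis x 9.7 y 136.4
top [193.8 203.   10. ] chassis x -11.7 y 164.2
top [205.8 203.   10. ] chassis x -11.7 y 136.0
shift [-0.01   -0.0001 -0.0001] turn 0.0001 | t 24.8833 F [  0.04 -12.86   2.01] w 4.5 pos [588.34  33.98  90.92] rot [-3.1413e+00  1.6000e-03  1.5881e+00]
```

View pics/side15.png

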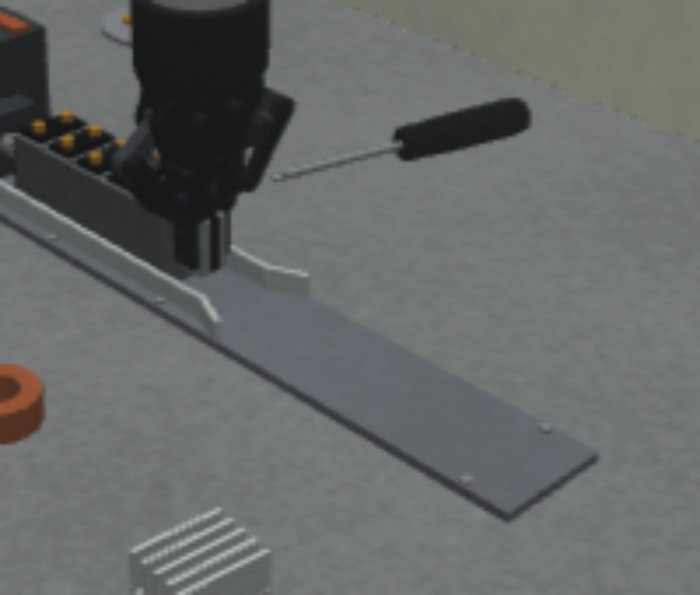

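Row straight and upright against the pad. Easing off gently.

Emit:
send_rows([
  [-0.0003,0,0,0,0.05],
  [-0.0006,0,0,0,0.05],
  [-0.0009,0,0,0,0.05],
  [-0.0012,0,0,0,0.05],
  [-0.0015,0,0,0,0.05],
  [-0.0018,0,0,0,0.05],
  [-0.0021,0,0,0,0.05],
  [-0.0024,0,0,0,0.05],
  [-0.0027,0,0,0,0.05],
  [-0.003,0,0,0,0.05],
])

```text
time_s: 25.72
ee_pos: [588.4, 32.4, 90.8]
ee_rot: [-3.141, -0.0, 1.588]
wrist_force: [-0.0, -3.1, -0.2]
width: 3.8
```

Emit:
send_rows([
  [-0.0005,0,0,0,0.05],
  [-0.001,0,0,0,0.05],
  [-0.002,0,0,0,0.05],
  [-0.004,0,0,0,0.05],
  [-0.008,0,0,0,0.05],
  [-0.014,0,0,0,0.05],
  [-0.022,0,0,0,0.05],
  [-0.032,0,0,0,0.05],
  [-0.044,0,0,0,0.05],
  [-0.058,0,0,0,0.05],
])

```text
time_s: 26.55
ee_pos: [589.5, -27.0, 90.9]
ee_rot: [-3.142, 0.0, 1.588]
wrist_force: [0.6, 0.2, -0.9]
width: 4.3
```

Emit:
send_rows([
  [-0.015,0,-0.01,0,0.05],
  [-0.03,0,-0.03,0,0.05],
  [-0.05,0,-0.06,0,0.05],
  [-0.075,0,-0.09,0,0.05],
  [-0.105,0,-0.12,0,0.05],
  [-0.135,0,-0.14,0,0.05],
  [-0.165,0,-0.15,0,0.05],
  [-0.19,0,-0.15,0,0.05],
  [-0.2,0,-0.15,0,0.05],
  [-0.2,0,-0.15,0,0.05],
])

```text
time_s: 27.38
ee_pos: [592.3, -228.7, 240.8]
ee_rot: [3.141, 0.0, 1.585]
wrist_force: [0.4, 0.7, 0.2]
width: 4.4
```

```bash
python3 look.py 16; python3 go.py 588.4 24 91 1.588
```

```text
side [174.6 142.8  56. ] chassis x 0.0 y 320.1
side [219.1 162.7   8. ] chassis x 9.0 y 162.0
side [211.4 165.8   9. ] chassis x -12.7 y 161.3
side [227.5 166.9   8. ] chassis x 9.3 y 133.5
side [219.5 170.1   9. ] chassis x -13.0 y 133.0
side [235.7 171.6   9. ] chassis x 7.5 y 104.3
side [227.7 174.6   9. ] chassis x -13.7 y 104.7
side [244.7 175.6   9. ] chassis x 9.1 y 77.4
side [236.4 178.9  11. ] chassis x -12.7 y 77.8
side [253.7 180.4  10. ] chassis x 8.5 y 48.8
side [245.5 183.7  10. ] chassis x -12.9 y 49.3
side [198.7 241.2 245. ] chassis x -203.1 y -52.4
top [195. 194.   9.] chassis x 9.6 y 161.9
top [207.1 194.   10. ] chassis x 9.7 y 133.4
top [218.8 194.   10. ] chassis x 9.7 y 105.7
top [230.7 194.   10. ] chassis x 9.8 y 77.5
top [242.4 193.9  11. ] chassis x 10.0 y 50.0
top [195. 203.   9.] chassis x -11.7 y 161.4
top [206.8 203.   10. ] chassis x -11.7 y 133.6
top [218.8 203.2  11. ] chassis x -12.0 y 105.2
top [230.7 203.   10. ] chassis x -11.6 y 77.1
top [242.4 203.3  12. ] chassis x -12.1 y 49.5
shift [2.498e-01 1.000e-04 1.491e-01] turn -0.0016 | t 27.4833 F [-0.06  0.82  0.2 ] w 4.1 pos [ 592.17 -225.73  240.14] rot [-3.1403e+00 -1.0000e-03  1.5864e+00]
```

View pics/side16.png

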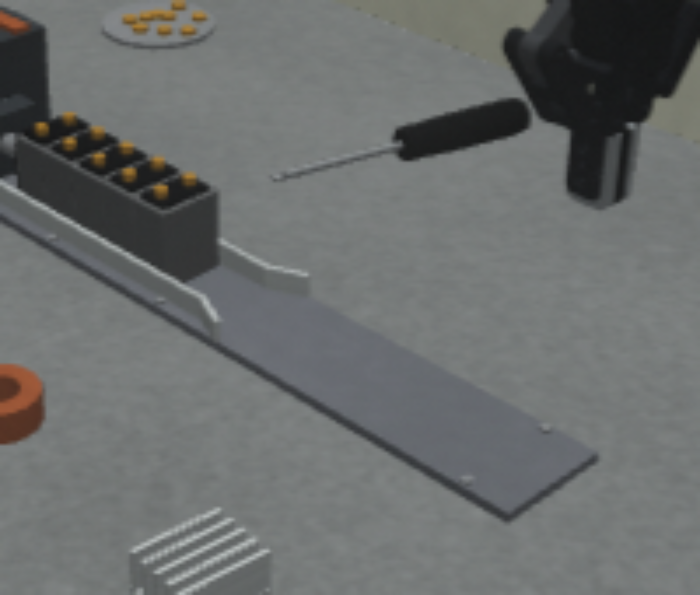

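View pics/top16.png

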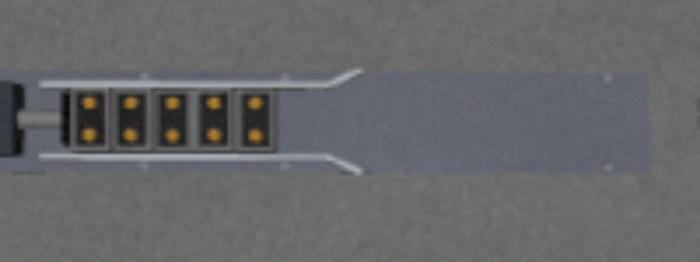

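All five are snug: pitch 28.0 mm, in one line, upright, and still touching the pad. The arm is clear, so I'm handing in.

```bash
python3 -c "
from station import r
print(r.close_job())"
```

```text
the job is handed in; nothing more can be done
None
```

The five capacitors are in the bay, snug, square and upright against the sprung stop, and the job is handed in at about 27.5 s of the 72 s.

- **Spare:** I gripped it on the bench and stood it squarely at the back of the row. Setting it down gave a brief 20 N downward reading at the wrist.
- **Row:** I lightly squeezed the four waiting capacitors onto the centreline, then pushed all five with the closed fingers.
- **Push and stop:** Sliding took 3 to 4.5 N. The row met the pad at about chassis y = 172 mm. I pressed until the wrist read 13 to 14 N, which is about 10 N on the stop. I then eased off slowly, and the row came back about 2.5 mm.
- **Last checks:** From the top view, total pitch over the five was 111.9 mm (112 if touching) and terminal lines were straight within about 0.3 mm. The row looked upright in the side view, still against the pad, with the arm well clear. The bystander parts were never touched.
- **Disagreement:** The row sits about 1 mm off my camera-derived centreline in the top view and about 2 mm in the side view. That is within calibration error, as the bay has ±1.5 mm of slack, and I felt no catching on the walls.

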